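# Clamp the damper tube and hold its shaft over the mouth

### The arm

A 6-joint arm with a two-finger parallel gripper is mounted at the origin on the work surface. World frame = base frame: x ahead of the robot, y to its left, z up, the work surface at z = 0. Lengths are in mm, angles in rad, forces in N, time in s.
With the tool pointing down it reaches from about 350 to 775 mm from the base axis. Payload 7.3 kg.
Tool frame: the origin (TCP) lies midway between the tips of the shut fingers; the grasp point (between the pads) lies 19 mm behind it; z points along the fingers, y is the line along which they close (so a half turn about z gives the same grasp; the last joint's range is limited). The gripper opens to 92 mm and grips with 3 to 60 N. Pads are 19 mm wide; open, the fingers measure 130 mm over their backs; the gripper's body (75 mm by 190 mm) begins 47 mm behind the grasp point.
Start: joints at [1.106, 0.342, 1.524, -0, 1.275, -0.146], TCP at [164.535, 498.571, 226.741] pointing down, gripper open.
Joint ranges: [-2.53, 2.53], [-0.77, 2.02], [0.04, 2.7], [-1, 4.14], [0.28, 2.66], [-3.11, 3.11]. Speed limits (rad/s): [2.57, 2.57, 3.14, 3.14, 3.14, 3.14].

### API

Orientations are given as [roll, pitch, yaw] about the fixed x, y, z axes, in that order (R = Rz(yaw) Ry(pitch) Rx(roll)).
In Python, from plant import readout, vision, order, models gives the robot as it stands. The module is installed in compiled form; this text tells all that it offers.
- The arm moves only by the tool step_arm, never from a script. Its argument "series" is text: rows parted by semicolons, each of 7 numbers parted by spaces: the gripper's target within -1 to 1 (shut at 1, half-way at 0, fully open at -1), then the shift along the tool's x, y, z each as a share of 80 mm, from -1 to 1, then the turn, a rotation vector about the tool's x, y, z each as a share of 2 pi rad, from -1 to 1. In form: jaw x y z ax ay az; .... A call has 1 to 20 rows; each row is the pose to reach, as a shift and turn from the pose commanded when the call began, along the tool's axes at that moment, turning the shorter way round; what a row does not reach only later rows make up. A row lasts 1/10 s, in which the tool goes at most 50 mm and 8.59 degrees, less where a joint would pass 70% of its speed; a pose out of reach is approached as far as the arm can. A call with a number of a shift or a turn outside -1 to 1 is refused whole. A call with a gripper value outside its range is refused whole. The fingers move at their own pace and stop on an object; the grip force is fixed at half the most. Time passes only in rows, so rows that repeat a pose let the fingers close. It gives the time, the measured TCP pose, the force, the opening and the grip force at its end, in the units of the state.
- readout.get_obs(): the state, without advancing time (a new reading comes with each control period).
- vision.capture(name): name is "scene" or "side" or "wrist"; returns a dict with "frame" (400x640x3 uint8, red, green, blue), "depth" (400x640 float32, mm along the optical axis (not along the pixel's ray), 0 where there is no reading), "fovy" (degrees; the focal length in pixels is half the picture's height over the tangent of half this angle, whatever the lens; pixels are square), "cx", "cy" (the principal point, pixels), "k1" (the pictures are not rectified: a ray, as slopes to the right and down, at radius r is drawn at 1 + k1 r^2 times it, then the intrinsics apply), "rvec" (rotation vector, rad) and "tvec" (3), from world to camera coordinates, as OpenCV has them; the wrist camera has in their place "mount" (4x4, takes a point from camera to tool coordinates, whose origin is the TCP and whose axes are the flange's). Camera axes: x right, y down, z forward; pixel columns grow to the right and rows downward; lengths in mm; the calibration is good to about 2 mm. A picture is of the moment at which its call begins: read the wrist's pose just before it.
- order.close_job(): hands the job in; it is judged then, once.
Trained networks look in a picture, given as the dict that the camera call returned (one of the last four; its "shot" number tells which), for a name from the list of things; names that differ only in an ending like _2 or _b are one class to them, and where a whole thing is asked for, a point or a joint stands for the part that bears it (a point fixed in the world has none). Each returns a list of dicts, best first, with "p" (0 to 1); they miss things now and then, are a little off and sometimes report something else, mostly with a low value. They report only what shows in the picture. A call takes as long as a camera call. They do not tell look-alikes from the thing itself.
- models.look_for(picture, thing): "position" ([column, row] in pixels, amid what is visible of it).
- models.pinpoint(picture, thing): "position" ([column, row] in pixels: a listed point, or the origin of a listed thing).
The state is a dict: "time": time; "joint_positions": joint angles; "dq": joint speeds; "tau": joint torques, N m; "tool_pos": TCP position; "tcp_rot": TCP orientation; "contact_force": force on the tool from outside, world axes, zero at the start; "moment": the same for the moment, N m; "grip_width": finger opening in mm; "finger_force": force on a finger pad.
Only numpy, scipy, OpenCV 4.12 (cv2) and the standard library are available. Lean on these libraries where they do the work, as an engineer would, in place of code of your own. Each camera call takes 0.05 s, during which the arm holds its last target. There are 200 camera calls.

### The job

Get the damper ready for its shaft to go in: crank the drill vise (clockwise, seen from the crank's end) until its sliding jaw is tight on the flat lug of the gold tube standing in it. Then take the shaft assembly with the red seal head out of the wooden block, carry it clear of the springs and the bottle, and finish while still holding it, upright and still, its piston centred over the open mouth of the gold tube and about 15 mm above it, never touching the tube. The tube must stay upright and tight in the vise, and the springs, the bottle, the other two shafts, the spanner and the loose collar stay where they are.

Things in the scene. Friction and masses are not known exactly. Their poses are not given: they have to be found in the camera images.
- vise_crank (a joint): Crank of the blue drill vise (rad): grows clockwise seen from the crank's end, closes the sliding jaw 6 mm a turn, stays where left, needs about 3 N at the handle. Starts at 0 to 2.5, jaw clear of the lug; the jaw meets the lug at about 5.3 and pushes it onto the fixed jaw at about 6.3; there it stiffens sharply and is tight at 6.4 to 6.5, where the crank stops against a firm pull.
- screw_axis (a point): Fixed point on the vise's horizontal screw axis, 79 mm above the bench, 150 mm from the middle of the clamping gap, level with the handle's middle (which the screw carries 6 mm a turn along y). Its y axis runs along the screw from the crank to the jaws, z is up, x is level and square to the screw.
- crank_grip (a point): Middle of the crank's handle: a free-spinning black sleeve, 20 mm thick, 64 mm long, parallel to the screw. It circles the screw axis in an upright plane at 48 mm radius (lowest 31 mm above the bench); at crank value c it lies c - 1.2 rad from straight up, towards +x of screw_axis. The flat crank arm is 36 mm from this point on the vise's side; the far side is free.
- vise_jaw: The vise's blue sliding jaw with its bright aluminium liner, 104 mm wide and 40 mm high, whose face presses on the lug. The jaws' tops lie 94 mm above the bench. Origin: at bench height under the middle of the clamping gap while the crank reads 0; it moves along its +y as the vise closes.
- damper: Gold damper tube, 120 mm tall in all, standing loose between the open vise jaws, 54 mm above the bench: a black flat-sided lug (40 mm along the jaws, 28 mm between them, 44 mm high), a silver collar 62 mm wide, then the tube, 48 mm outside, 42 mm inside, open at the top. Origin: centre of the lug's underside; z up along the tube.
- tube_mouth (a point): Centre of the gold tube's open mouth, at its rim, 174 mm above the bench; z up along the tube.
- shaft_red: The wanted shaft assembly, 124 mm tall, 0.2 to 0.5 kg, upright in one of the block's three holes: an aluminium piston at the bottom (38 mm wide, 14 mm high), a red seal head (39 mm wide, 28 to 52 mm up), a 12 mm rod and a steel eye on top. Origin: centre of the piston's underside; z up along the rod.
- red_eye (a point): Centre of the eye of the red shaft assembly, where it is gripped: a disc 32 mm in diameter with two flat sides 22 mm apart, facing its own +y and -y; 108 mm above the piston's underside. z up along the rod. Below it there are 40 mm of bare 12 mm rod.
- shaft_blue: Bystander: the same shaft assembly with a blue seal head, in another hole. Origin: centre of the piston's underside.
- shaft_black: Bystander: the same shaft assembly with a black seal head, in another hole. Origin: centre of the piston's underside.
- rack: Wooden block, 250 x 84 x 45 mm, with three holes 42 mm wide and 25 mm deep, 80 mm apart along its x axis (middle one at its centre). Origin: centre of its underside. A piston stands on its hole's floor 20 mm above the bench.
- spring_yellow: Bystander: yellow coil spring standing on end, 62 mm in diameter, 160 mm tall. Origin: centre of its underside.
- spring_red: Bystander: red coil spring standing on end, 62 mm in diameter, 150 mm tall. Origin: centre of its underside.
- fluid: Bystander: white bottle with a black cap, 60 mm in diameter, 165 mm tall. Origin: centre of its underside.
- spanner: Bystander: steel spanner, 160 mm long, lying flat near the far edge of the bench. Origin: middle of its underside.
- collar: Bystander: loose blue collar, 64 mm in diameter, 11 mm high, lying flat near the far edge of the bench. Origin: middle of its underside.
Things that resemble listed ones, but are neither listed nor needed, are in the scene too. What is shaped like the damper but purple is not meant.

How it is judged:
By the outcome, as a careful person would: the job done as asked, in the order asked, and still so for the second after the job is handed in, while the arm keeps its last pose, push and grip.
It also fails if it takes over 64 s, if anything falls off the work surface, if the arm or the gripper's body presses on something with over 40 N, if the wrist force passes 120 N, or if a joint passes its speed limit or range.

## Working session

There is one attempt and no reset: what is moved stays moved. The work goes in short steps, Python scripts to look and compute and a tool call to move; the robot and the scene stay as the last step left them, time stands still between calls to the robot, and variables do not carry over. Pictures are saved under pics/ and viewed, at most 10 in all, crops included, and the job is handed in when it is done.

Besides the shell and the picture viewer there is one more tool, called after "Call:" as name(argument=value, ...), one argument or row to a line, values as JSON. step_arm: Moves the arm, as the interface text tells. Shift numbers are shares of 80 mm and turn numbers shares of 2 pi rad, none past 1 either way. Its arguments: {"type":"object","properties":{"series":{"type":"string"}},"required":["series"]}

```bash
mkdir -p pics; cat > h.py <<'E'
import numpy as np, cv2
from scipy.spatial.transform import Rotation as R
from plant import readout, vision, order, models
def cam(d,T=None):
    f=200/np.tan(np.radians(d['fovy'])/2)
    if 'rvec' in d:
        Rm=cv2.Rodrigues(np.array(d['rvec'],float))[0]; t=np.array(d['tvec'],float).ravel()
        return f,Rm.T,-Rm.T@t
    M=T@np.array(d['mount']); return f,M[:3,:3],M[:3,3]
def pose():
    o=readout.get_obs(); T=np.eye(4); T[:3,:3]=R.from_euler('xyz',o['tcp_rot']).as_matrix(); T[:3,3]=o['tool_pos']; return T
def ray(d,px,T=None):
    f,Rc,c=cam(d,T); p=np.atleast_2d(np.array(px,float))
    q=(p-[d['cx'],d['cy']])/f; s=q.copy()
    for _ in range(20): s=q/(1+d['k1']*(s**2).sum(1,keepdims=True))
    return c,np.c_[s,np.ones(len(s))]@Rc.T
def atz(d,px,z,T=None):
    c,r=ray(d,px,T); return c+r*((z-c[2])/r[:,2])[:,None]
def cloud(d,T=None):
    v,u=np.nonzero(d['depth']>0); c,r=ray(d,np.c_[u,v],T)
    return c+r*d['depth'][v,u][:,None], d['frame'][v,u], np.c_[u,v]
def cap(n):
    T=pose(); d=vision.capture(n); return d,T
def save(n,im): cv2.imwrite('pics/'+n,np.ascontiguousarray(im[...,::-1]))
E
python3 - <<'E'
from h import *
for n in ('scene','side'):
    d,T=cap(n); save(n+'1.png',d['frame'])
    print(n,cam(d)[2])
    for t,z in (('tube_mouth',174),('crank_grip',None),('screw_axis',79),('red_eye',128),('damper',54),('vise_jaw',0),('rack',0),('shaft_red',20),('spring_yellow',0),('spring_red',0),('fluid',0),('shaft_blue',20),('shaft_black',20)):
        for r in models.pinpoint(d,t)[:3]:
            print(t,np.round(r['position']),round(r['p'],2), np.round(atz(d,[r['position']],z)[0]) if z is not None else '')
E
```

```text
scene [929.58720868 -68.97845943 770.14449121]
tube_mouth [291. 173.] 0.74 [517.   4. 174.]
crank_grip [216. 223.] 0.82 
crank_grip [289. 203.] 0.2 
red_eye [450. 172.] 0.89 [568. 309. 128.]
damper [291. 205.] 0.75 [511.   0.  54.]
damper [242. 163.] 0.72 [379. -78.  54.]
vise_jaw [292. 222.] 0.73 [521.  -3.   0.]
rack [418. 177.] 0.86 [486. 307.   0.]
shaft_red [432. 202.] 0.87 [569. 301.  20.]
spring_yellow [346. 175.] 0.58 [436. 147.   0.]
spring_red [360. 204.] 0.6 [519. 154.   0.]
fluid [287. 174.] 0.68 [396.  16.   0.]
shaft_blue [421. 175.] 0.8 [496. 306.  20.]
shaft_black [404. 148.] 0.85 [412. 298.  20.]
side [ 319.70720736 -584.42948028  635.77418934]
tube_mouth [234. 274.] 0.8 [ 339. -131.  174.]
tube_mouth [315. 206.] 0.61 [510.  -9. 174.]
crank_grip [355. 288.] 0.61 
screw_axis [329. 296.] 0.84 [ 491. -144.   79.]
red_eye [298. 148.] 0.64 [565. 295. 128.]
damper [312. 252.] 0.87 [507.  -3.  54.]
damper [241. 320.] 0.7 [ 336. -126.   54.]
vise_jaw [312. 270.] 0.67 [505.  -1.   0.]
rack [273. 191.] 0.63 [497. 310.   0.]
shaft_red [298. 181.] 0.78 [568. 306.  20.]
spring_yellow [266. 231.] 0.72 [442. 154.   0.]
spring_red [298. 229.] 0.66 [516. 136.   0.]
spring_red [348. 218.] 0.49 [644. 135.   0.]
spring_red [270. 191.] 0.25 [490. 312.  -0.]
fluid [347. 217.] 0.82 [645. 141.   0.]
shaft_blue [271. 190.] 0.81 [488. 288.  20.]
shaft_blue [417. 254.] 0.47 [730. -50.  20.]
shaft_black [241. 195.] 0.76 [409. 292.  20.]
shaft_black [416. 252.] 0.75 [730. -44.  20.]
```

View pics/scene1.png

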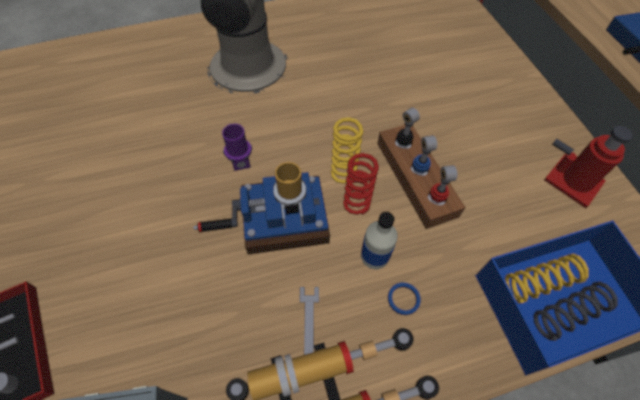

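View pics/side1.png

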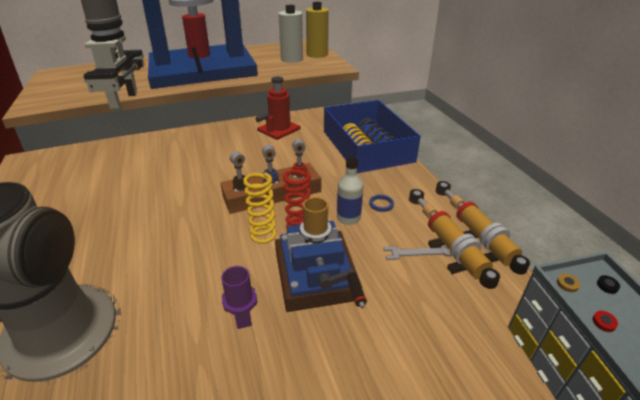

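Scene view: the gold tube stands in the blue vise at (290,180), with its handle at (215,224). The purple look-alike at (236,142) is not the one meant. The red shaft is at (442,188), blue at (424,160), black at (406,133). The springs are at (347,150) and (360,183), and the bottle at (379,240). Next I'll measure from the depth data.

```bash
python3 - <<'E'
from h import *
o=readout.get_obs(); print(o['tcp_rot'],o['time'])
def circ(p):
    A=np.c_[2*p[:,:2],np.ones(len(p))]; s=np.linalg.lstsq(A,(p[:,:2]**2).sum(1),rcond=None)[0]
    return s[:2],np.sqrt(s[2]+s[:2]@s[:2])
P=[];C=[]
for n in ('scene','side'):
    d,T=cap(n); p,c,uv=cloud(d); P.append(p);C.append(c)
    def near(x,y,r,z0,z1): return (np.hypot(p[:,0]-x,p[:,1]-y)<r)&(p[:,2]>z0)&(p[:,2]<z1)
    print(n,'bench z',np.median(p[near(400,-250,40,-20,20)][:,2]))
    for nm,x,y,z0,z1,r in (('gold',512,-2,125,180,40),('purple',370,-90,60,140,60),('yellow',440,150,5,170,50),('redsp',517,145,5,170,50),('bottle',600,145,10,90,60)):
        q=p[near(x,y,r,z0,z1)]
        if len(q)>8: print(nm,len(q),np.round(circ(q)[0],1),round(circ(q)[1],1),'zmax',np.round(np.percentile(q[:,2],[1,98])),np.round(q.min(0)),np.round(q.max(0)))
    for nm,x,y,r,z0,z1 in (('rack',490,305,150,40,48),('jawtop',512,0,90,90,97),('visebase',512,0,130,15,60)):
        q=p[near(x,y,r,z0,z1)]
        print(nm,len(q),cv2.minAreaRect(q[:,:2].astype(np.float32)))
    m=(p[:,1]<-105)&(p[:,1]>-200)&(p[:,0]>430)&(p[:,0]<600)&(p[:,2]>8)&(p[:,2]<140)
    q=p[m];k=c[m].astype(int); print('handle',len(q),np.round(q.min(0)),np.round(q.max(0)))
    idx=np.argsort(q[:,1])[::max(1,len(q)//25)]
    for i in idx: print(np.round(q[i]),k[i],uv[m][i])
E
```

```text
[3.14150028e+00 4.85040570e-05 2.82280815e+00] 1.4
scene bench z 0.5530262870703382
gold 789 [514.   -0.9] 22.4 zmax [126. 176.] [488. -25. 125.] [538.  23. 177.]
purple 807 [344.  -80.1] 22.8 zmax [ 61. 121.] [ 318. -112.   60.] [373. -49. 123.]
yellow 1220 [433.9 141.9] 26.5 zmax [  7. 162.] [402. 111.   5.] [490. 172. 164.]
redsp 1476 [519.5 143.1] 26.0 zmax [  8. 152.] [489. 114.   5.] [549. 182. 155.]
bottle 230 [599.3 145.5] 55.6 zmax [11. 84.] [540. 109.  10.] [649. 161.  88.]
rack 2301 ((493.0643615722656, 253.50833129882812), (252.06814575195312, 180.4474639892578), 4.5870161056518555)
jawtop 1041 ((508.371826171875, -22.663490295410156), (133.02963256835938, 101.4389419555664), 83.13614654541016)
visebase 3155 ((512.4810180664062, 13.576835632324219), (231.86949157714844, 151.6307373046875), 82.14266204833984)
handle 590 [ 486. -191.    8.] [ 572. -105.  105.]
[ 535. -191.   94.] [121 107  96] [194 229]
[ 542. -183.   94.] [94 52 40] [199 231]
[ 529. -179.  103.] [122  66  53] [199 222]
[ 544. -175.   97.] [38 36 30] [203 230]
[ 543. -171.   97.] [25 24 25] [205 229]
[ 538.
[... 2066 characters left out ...]
87]
[ 534. -140.  101.] [42 33 26] [352 280]
[ 541. -133.  102.] [41 32 24] [354 276]
[ 542. -126.  102.] [44 35 28] [353 273]
[ 522. -120.   90.] [50 43 40] [341 278]
[ 519. -119.   82.] [48 46 48] [339 281]
[ 517. -117.   92.] [59 54 52] [338 277]
[ 527. -116.   95.] [66 61 61] [343 274]
[ 495. -115.   71.] [46 42 41] [326 287]
[ 495. -115.   86.] [50 44 41] [326 281]
[ 539. -114.   99.] [65 61 63] [349 270]
[ 495. -112.   91.] [65 61 59] [325 278]
[ 544. -109.   15.] [54 38 24] [348 298]
[ 533. -108.   21.] [51 36 24] [343 297]
[ 542. -107.   20.] [54 37 25] [347 296]
[ 529. -107.   38.] [59 39 27] [341 291]
[ 541. -106.   47.] [42 44 61] [347 286]
[ 544. -105.   43.] [50 43 48] [348 287]
```

```bash
cat >> h.py <<'E'
def rp(yaw): return R.from_euler('xyz',[np.pi,0,yaw]).as_matrix()
def plan(start,wps):
    """start 4x4, wps list of (pos,Rmat): prints tool-axis shares per call"""
    T=start.copy()
    for p,Rm in wps:
        s=T[:3,:3].T@(np.array(p,float)-T[:3,3])/80
        w=R.from_matrix(T[:3,:3].T@Rm).as_rotvec()/(2*np.pi)
        s=np.round(s,2); w=np.round(w,3); print(s,w,'BIG' if abs(s).max()>1 else '')
        T[:3,3]+=T[:3,:3]@(s*80); T[:3,:3]=T[:3,:3]@R.from_rotvec(w*2*np.pi).as_matrix()
E
python3 - <<'E'
from h import *
from scipy.optimize import least_squares
Q=[]
for n in ('scene','side'):
    d,T=cap(n); p,c,uv=cloud(d)
    m=(p[:,1]<-125)&(p[:,1]>-178)&(p[:,0]>515)&(p[:,0]<565)&(p[:,2]>75)&(p[:,2]<110)&(c.max(1)<70)
    q=p[m]
    def f(v,q=q):
        # line x=v0+v1*(y+155), z=v2
        x=q[:,0]-v[0]-v[1]*(q[:,1]+155); return np.hypot(x,q[:,2]-v[2])-10
    s=least_squares(f,[539,.12,93],loss='soft_l1',f_scale=1.); print(n,len(q),s.x,np.abs(s.fun).mean())
    m=(np.hypot(p[:,0]-513,p[:,1]+2)<40)&(p[:,2]>120)&(p[:,2]<168)
    q=p[m]; cc=cam(d)[2]
    # outer wall: keep points facing camera
    e=cc[:2]-[513.5,-2]; e/=np.linalg.norm(e); q=q[(q[:,:2]-[513.5,-2])@e>3]
    s=least_squares(lambda v:np.hypot(q[:,0]-v[0],q[:,1]-v[1])-24,[513,-2],loss='soft_l1'); print('tube',len(q),s.x,np.abs(s.fun).mean())
T=pose(); a=T[:3,3]; b=np.array([538.2,-166,226.])
N=6
plan(T,[(a+(b-a)*k/N,rp(2.823-1.384*k/N)) for k in range(1,N+1)])
E
```

```text
scene 253 [5.36222242e+02 1.16761844e-01 9.27577021e+01] 0.9163179138599373
tube 359 [512.15226455  -0.57794398] 0.5763414399929544
side 245 [5.36700610e+02 1.56254888e-01 9.24447881e+01] 0.6657835073395333
tube 468 [513.71827068  -1.58269436] 0.6213580958849837
[-1.17 -1.07  0.  ] [0.    0.    0.037] BIG
[-1.39 -0.77  0.  ] [ 0.    -0.     0.036] BIG
[-1.53 -0.44  0.  ] [ 0.    -0.     0.037] BIG
[-1.58 -0.08  0.01] [ 0.    -0.     0.037] BIG
[-1.57  0.29 -0.  ] [ 0.    -0.     0.037] BIG
[-1.45  0.64 -0.  ] [ 0.    -0.     0.036] BIG
```

```bash
python3 - <<'E'
from h import *
T=pose(); a=T[:3,3]; b=np.array([535,-167,226.])
N=10
plan(T,[(a+(b-a)*k/N,rp(2.823-1.384*k/N)) for k in range(1,N+1)])
E
```

```text
[-0.7  -0.64  0.  ] [0.    0.    0.022] 
[-0.78 -0.55  0.  ] [0.    0.    0.022] 
[-0.85 -0.43  0.  ] [ 0.    -0.     0.022] 
[-0.9 -0.3  0. ] [ 0.    -0.     0.022] 
[-0.94 -0.18  0.  ] [ 0.    -0.     0.022] 
[-0.95 -0.05  0.01] [ 0.    -0.     0.022] 
[-0.95  0.08 -0.  ] [ 0.    -0.     0.022] 
[-0.93  0.21 -0.  ] [ 0.    -0.     0.022] 
[-0.89  0.33 -0.  ] [ 0.    -0.     0.022] 
[-0.83  0.46 -0.  ] [ 0.    -0.     0.022]
```

Call:
step_arm(
  series="-1 -0.7 -0.64 0 0 0 0.022; -1 -0.7 -0.64 0 0 0 0.022; -1 -0.7 -0.64 0 0 0 0.022",
)

```text
time: 1.9
tool_pos: [202.6, 430.4, 226.9]
tcp_rot: [-3.141, 0.001, 2.682]
contact_force: [0.0, 0.6, 1.0]
grip_width: 91.6
finger_force: 0.0
```

Call:
step_arm(
  series="-1 -0.78 -0.55 0 0 0 0.022; -1 -0.78 -0.55 0 0 0 0.022; -1 -0.78 -0.55 0 0 0 0.022",
)

```text
time: 2.2
tool_pos: [239.1, 364.1, 227.0]
tcp_rot: [3.141, 0.0, 2.544]
contact_force: [-0.2, -0.5, 0.5]
grip_width: 91.8
finger_force: 0.0
```

Call:
step_arm(
  series="-1 -0.85 -0.43 0 0 0 0.022; -1 -0.85 -0.43 0 0 0 0.022; -1 -0.85 -0.43 0 0 0 0.022",
)

```text
time: 2.5
tool_pos: [276.2, 298.1, 227.0]
tcp_rot: [3.141, 0.0, 2.406]
contact_force: [-0.5, 0.2, -0.4]
grip_width: 91.6
finger_force: 0.0
```

Call:
step_arm(
  series="-1 -0.9 -0.3 0 0 0 0.022; -1 -0.9 -0.3 0 0 0 0.022; -1 -0.9 -0.3 0 0 0 0.022",
)

```text
time: 2.8
tool_pos: [313.8, 232.5, 226.9]
tcp_rot: [3.141, 0.0, 2.268]
contact_force: [0.2, 0.6, 0.5]
grip_width: 91.7
finger_force: 0.0
```

Call:
step_arm(
  series="-1 -0.94 -0.18 0 0 0 0.022; -1 -0.94 -0.18 0 0 0 0.022; -1 -0.94 -0.18 0 0 0 0.022",
)

```text
time: 3.1
tool_pos: [351.4, 165.8, 226.8]
tcp_rot: [3.141, 0.0, 2.13]
contact_force: [-0.5, 0.3, 0.4]
grip_width: 91.5
finger_force: 0.0
```

Call:
step_arm(
  series="-1 -0.95 -0.05 0 0 0 0.022; -1 -0.95 -0.05 0 0 0 0.022; -1 -0.95 -0.05 0 0 0 0.022",
)

```text
time: 3.4
tool_pos: [388.5, 99.4, 226.8]
tcp_rot: [3.141, -0.0, 1.992]
contact_force: [-0.6, 0.1, -0.8]
grip_width: 91.8
finger_force: 0.0
```

Call:
step_arm(
  series="-1 -0.95 0.08 0 0 0 0.022; -1 -0.95 0.08 0 0 0 0.022; -1 -0.95 0.08 0 0 0 0.022",
)

```text
time: 3.7
tool_pos: [425.5, 32.7, 226.6]
tcp_rot: [3.141, -0.0, 1.854]
contact_force: [0.3, -0.2, -0.6]
grip_width: 92.3
finger_force: 0.0
```

Call:
step_arm(
  series="0 -0.93 0.21 0 0 0 0.022; 0 -0.93 0.21 0 0 0 0.022; 0 -0.93 0.21 0 0 0 0.022",
)

```text
time: 4.0
tool_pos: [462.4, -33.9, 226.5]
tcp_rot: [3.141, -0.0, 1.716]
contact_force: [0.0, -0.2, -0.4]
grip_width: 72.2
finger_force: 0.0
```

Call:
step_arm(
  series="0 -0.89 0.33 0 0 0 0.022; 0 -0.89 0.33 0 0 0 0.022; 0 -0.89 0.33 0 0 0 0.022",
)

```text
time: 4.3
tool_pos: [498.7, -100.3, 226.3]
tcp_rot: [3.141, -0.001, 1.578]
contact_force: [-0.4, 1.8, -0.2]
grip_width: 48.8
finger_force: 0.0
```

Call:
step_arm(
  series="0 -0.83 0.46 0 0 0 0.022; 0 -0.83 0.46 0 0 0 0.022; 0 -0.83 0.46 0 0 0 0.022; 0 -0.83 0.46 0 0 0 0.022",
)

```text
time: 4.7
tool_pos: [534.6, -164.1, 226.3]
tcp_rot: [-3.14, -0.002, 1.442]
contact_force: [-0.2, -0.4, 0.1]
grip_width: 46.0
finger_force: 0.0
```

```bash
python3 - <<'E'
from h import *
from scipy.optimize import least_squares
d,T=cap('wrist'); save('w1.png',d['frame']); print(np.round(np.array(d['mount']),2),T[:3,3])
p,c,uv=cloud(d,T)
m=(p[:,1]<-125)&(p[:,1]>-180)&(p[:,0]>515)&(p[:,0]<565)&(p[:,2]>75)&(p[:,2]<110)
q=p[m]; print(len(q))
if len(q)>30:
    s=least_squares(lambda v:np.hypot(q[:,0]-v[0]-v[1]*(q[:,1]+155),q[:,2]-v[2])-10,[536,.13,92.6],loss='soft_l1',f_scale=1.); print(s.x,np.abs(s.fun).mean())
E
```

```text
[[   0.     -0.96   -0.29   79.09]
 [   1.      0.      0.      0.22]
 [  -0.     -0.29    0.96 -156.79]
 [   0.      0.      0.      1.  ]] [ 534.59584186 -164.12929753  226.295332  ]
1189
[5.35007650e+02 1.32689497e-01 9.10086934e+01] 0.4315851147762747
```

View pics/w1.png

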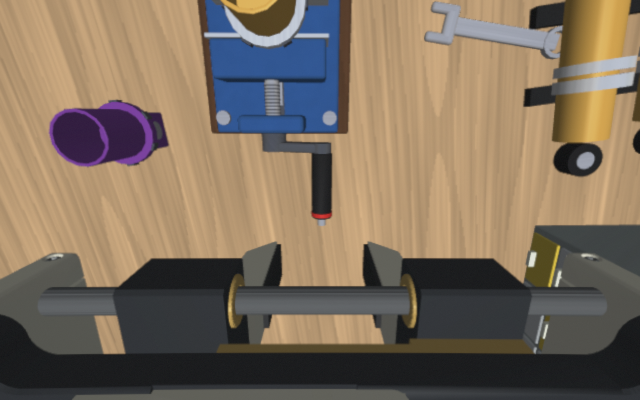

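```bash
python3 - <<'E'
from h import *
d,T=cap('wrist')
p,c,uv=cloud(d,T)
m=(abs(uv[:,0]-322)<4)&(uv[:,1]>140)&(uv[:,1]<225)&(p[:,2]>60)
for r in range(140,225,4):
    k=m&(uv[:,1]==r)
    if k.any(): print(r,np.round(np.median(p[k],0)),np.median(c[k],0))
E
```

```text
144 [ 541. -113.  100.] [78. 81. 89.]
148 [ 541. -117.   99.] [80. 84. 92.]
152 [ 540. -121.  100.] [80. 84. 92.]
156 [ 540. -124.  101.] [38. 39. 40.]
160 [ 540. -128.  101.] [38. 39. 40.]
164 [ 539. -131.  101.] [39. 39. 40.]
168 [ 539. -135.  101.] [39. 39. 40.]
172 [ 538. -139.  101.] [40. 40. 41.]
176 [ 538. -143.  100.] [41. 41. 42.]
180 [ 537. -146.  101.] [40. 41. 42.]
184 [ 537. -150.  101.] [40. 41. 42.]
188 [ 536. -154.  101.] [41. 42. 43.]
192 [ 536. -158.  100.] [41. 42. 43.]
196 [ 535. -161.  102.] [42. 42. 43.]
200 [ 535. -165.  101.] [42. 42. 43.]
204 [ 534. -170.  101.] [43. 43. 45.]
208 [ 534. -174.  101.] [42. 43. 44.]
212 [ 533. -177.  101.] [42. 42. 43.]
216 [ 533. -181.  102.] [210.  58.  54.]
220 [ 531. -188.   94.] [153.  155.5 162. ]
224 [ 531. -192.   95.] [160.  161.5 168. ]
```

Call:
step_arm(
  series="0 -0.03 -0.01 0.4 0 0 0; 0 -0.03 -0.01 0.96 0 0 0; 0 -0.03 -0.01 0.96 0 0 0",
)

```text
time: 5.1
tool_pos: [530.2, -165.8, 145.4]
tcp_rot: [-3.131, -0.004, 1.442]
contact_force: [-1.0, 0.2, -0.7]
grip_width: 45.6
finger_force: 0.0
```

Call:
step_arm(
  series="0 0 0 0.5 0 0 0; 0 0 0 0.96 0 0 0; 0 0 0 0.96 0 0 0; 1 0 0 0.96 0 0 0; 1 0 0 0.96 0 0 0; 1 0 0 0.96 0 0 0; 1 0 0 0.96 0 0 0; 1 0 0 0.96 0 0 0",
)

```text
time: 5.9
tool_pos: [533.6, -169.1, 73.9]
tcp_rot: [3.141, 0.0, 1.441]
contact_force: [-2.4, 0.3, 1.6]
grip_width: 19.1
finger_force: 30.0
```

```bash
cat > crank.py <<'E'
import numpy as np,sys
def arc(a,b,n,r=48):
    for t in np.linspace(a,b,n+1)[1:]:
        print('1 %.3f %.3f %.3f 0 0 0;'%((t-a)*.955/80,r*(np.sin(t)-np.sin(a))/80,-r*(np.cos(t)-np.cos(a))/80),end=' ')
    print()
if __name__=='__main__': arc(*map(float,sys.argv[1:3]),int(sys.argv[3]))
E
python3 crank.py 1.285 2.485 12
```

```text
1 0.001 0.014 0.058 0 0 0; 1 0.002 0.022 0.118 0 0 0; 1 0.004 0.024 0.178 0 0 0; 1 0.005 0.020 0.238 0 0 0; 1 0.006 0.011 0.297 0 0 0; 1 0.007 -0.005 0.355 0 0 0; 1 0.008 -0.026 0.411 0 0 0; 1 0.010 -0.053 0.464 0 0 0; 1 0.011 -0.085 0.515 0 0 0; 1 0.012 -0.122 0.562 0 0 0; 1 0.013 -0.164 0.605 0 0 0; 1 0.014 -0.209 0.644 0 0 0;
```

Call:
step_arm(
  series="1 0.001 0.014 0.058 0 0 0; 1 0.002 0.022 0.118 0 0 0; 1 0.004 0.024 0.178 0 0 0; 1 0.005 0.020 0.238 0 0 0; 1 0.006 0.011 0.297 0 0 0; 1 0.007 -0.005 0.355 0 0 0; 1 0.008 -0.026 0.411 0 0 0",
)

```text
time: 6.6
tool_pos: [530.0, -167.7, 39.4]
tcp_rot: [-3.137, -0.001, 1.441]
contact_force: [-10.7, -0.6, 8.1]
grip_width: 19.3
finger_force: 30.0
```

```bash
cat > crank.py <<'E'
import numpy as np,sys
# commanded u,z(grasp) now; axis u; theta a->b in n rows
u,z,ax,a,b,n=map(float,sys.argv[1:7]); r=float(sys.argv[7]) if len(sys.argv)>7 else 48
for t in np.linspace(a,b,int(n)+1)[1:]:
    print('1 %.3f %.3f %.3f 0 0 0;'%((t-a)*.955/80,(ax+r*np.sin(t)-u)/80,-(79+r*np.cos(t)-z)/80),end=' ')
print('end u,z',ax+r*np.sin(t),79+r*np.cos(t))
E
python3 crank.py 548.9 60.0 503.3 1.985 3.2 12
```

```text
1 0.001 -0.048 0.058 0 0 0; 1 0.002 -0.081 0.110 0 0 0; 1 0.004 -0.118 0.157 0 0 0; 1 0.005 -0.160 0.201 0 0 0; 1 0.006 -0.207 0.240 0 0 0; 1 0.007 -0.257 0.274 0 0 0; 1 0.008 -0.310 0.303 0 0 0; 1 0.010 -0.366 0.327 0 0 0; 1 0.011 -0.424 0.345 0 0 0; 1 0.012 -0.484 0.356 0 0 0; 1 0.013 -0.544 0.362 0 0 0; 1 0.015 -0.605 0.361 0 0 0; end u,z 500.49804111547616 31.081850761851854
```

Call:
step_arm(
  series="1 0.001 -0.048 0.058 0 0 0; 1 0.002 -0.081 0.110 0 0 0; 1 0.004 -0.118 0.157 0 0 0; 1 0.005 -0.160 0.201 0 0 0; 1 0.006 -0.207 0.240 0 0 0; 1 0.007 -0.257 0.274 0 0 0; 1 0.008 -0.310 0.303 0 0 0; 1 0.010 -0.366 0.327 0 0 0; 1 0.011 -0.424 0.345 0 0 0; 1 0.012 -0.484 0.356 0 0 0; 1 0.013 -0.544 0.362 0 0 0; 1 0.015 -0.605 0.361 0 0 0",
)

```text
time: 7.8
tool_pos: [487.5, -161.3, 13.5]
tcp_rot: [3.133, 0.001, 1.44]
contact_force: [2.9, 2.5, 15.5]
grip_width: 19.4
finger_force: 30.0
```

```bash
python3 crank.py 500.5 29.8 503.0 3.2 4.5 13
```

```text
1 0.001 -0.063 -0.023 0 0 0; 1 0.002 -0.122 -0.035 0 0 0; 1 0.004 -0.179 -0.053 0 0 0; 1 0.005 -0.234 -0.077 0 0 0; 1 0.006 -0.287 -0.106 0 0 0; 1 0.007 -0.336 -0.140 0 0 0; 1 0.008 -0.381 -0.179 0 0 0; 1 0.010 -0.423 -0.223 0 0 0; 1 0.011 -0.460 -0.270 0 0 0; 1 0.012 -0.492 -0.321 0 0 0; 1 0.013 -0.518 -0.375 0 0 0; 1 0.014 -0.540 -0.431 0 0 0; 1 0.016 -0.555 -0.489 0 0 0; end u,z 456.07855435207534 68.88180162732257
```

Call:
step_arm(
  series="1 0.001 -0.063 -0.023 0 0 0; 1 0.002 -0.122 -0.035 0 0 0; 1 0.004 -0.179 -0.053 0 0 0; 1 0.005 -0.234 -0.077 0 0 0; 1 0.006 -0.287 -0.106 0 0 0; 1 0.007 -0.336 -0.140 0 0 0; 1 0.008 -0.381 -0.179 0 0 0; 1 0.010 -0.423 -0.223 0 0 0; 1 0.011 -0.460 -0.270 0 0 0; 1 0.012 -0.492 -0.321 0 0 0; 1 0.013 -0.518 -0.375 0 0 0; 1 0.014 -0.540 -0.431 0 0 0; 1 0.016 -0.555 -0.489 0 0 0",
)

```text
time: 9.1
tool_pos: [441.5, -154.0, 50.5]
tcp_rot: [3.139, 0.0, 1.44]
contact_force: [5.2, -0.5, -3.2]
grip_width: 19.3
finger_force: 30.0
```

```bash
python3 crank.py 456.1 68.9 503.3 4.5 5.15 8; python3 crank.py 456.1 68.9 503.3 4.5 5.35 10;
```

```text
1 0.001 -0.005 -0.048 0 0 0; 1 0.002 -0.009 -0.096 0 0 0; 1 0.003 -0.010 -0.145 0 0 0; 1 0.004 -0.006 -0.194 0 0 0; 1 0.005 0.001 -0.242 0 0 0; 1 0.006 0.013 -0.289 0 0 0; 1 0.007 0.028 -0.336 0 0 0; 1 0.008 0.047 -0.381 0 0 0; end u,z 459.8232012095022 99.34128724861256
1 0.001 -0.005 -0.050 0 0 0; 1 0.002 -0.009 -0.101 0 0 0; 1 0.003 -0.009 -0.152 0 0 0; 1 0.004 -0.005 -0.203 0 0 0; 1 0.005 0.004 -0.253 0 0 0; 1 0.006 0.016 -0.302 0 0 0; 1 0.007 0.033 -0.350 0 0 0; 1 0.008 0.054 -0.397 0 0 0; 1 0.009 0.079 -0.441 0 0 0; 1 0.010 0.108 -0.483 0 0 0; end u,z 464.7310325190965 107.5733223034531
```

Call:
step_arm(
  series="1 0.001 -0.005 -0.048 0 0 0; 1 0.002 -0.009 -0.096 0 0 0; 1 0.003 -0.010 -0.145 0 0 0; 1 0.004 -0.006 -0.194 0 0 0; 1 0.005 0.001 -0.242 0 0 0; 1 0.006 0.013 -0.289 0 0 0; 1 0.007 0.028 -0.336 0 0 0; 1 0.008 0.047 -0.381 0 0 0; 1 0.008 0.047 -0.381 0 0 0; 1 0.008 0.047 -0.381 0 0 0",
)

```text
time: 10.1
tool_pos: [444.2, -153.7, 81.3]
tcp_rot: [3.141, 0.0, 1.441]
contact_force: [2.7, -3.5, 0.1]
grip_width: 19.0
finger_force: 30.0
```

```bash
python3 crank.py 459.8 99.3 503.3 5.15 5.35 5
```

```text
1 0.000 0.011 -0.022 0 0 0; 1 0.001 0.022 -0.043 0 0 0; 1 0.001 0.035 -0.064 0 0 0; 1 0.002 0.048 -0.084 0 0 0; 1 0.002 0.062 -0.103 0 0 0; end u,z 464.7310325190965 107.5733223034531
```

Call:
step_arm(
  series="1 0 0.011 -0.022 0 0 0; 1 0 0.022 -0.043 0 0 0; 1 0 0.022 -0.043 0 0 0",
)

```text
time: 10.4
tool_pos: [445.5, -153.8, 84.2]
tcp_rot: [-3.141, 0.0, 1.441]
contact_force: [2.5, -4.5, -4.6]
grip_width: 18.9
finger_force: 30.0
```

Call:
step_arm(
  series="1 0 0.013 -0.021 0 0 0; 1 0 0.013 -0.021 0 0 0; 1 0 0.013 -0.021 0 0 0",
)

```text
time: 10.7
tool_pos: [446.3, -153.8, 85.7]
tcp_rot: [-3.141, -0.0, 1.441]
contact_force: [2.5, -5.1, -3.9]
grip_width: 19.0
finger_force: 30.0
```

Call:
step_arm(
  series="1 0 0.013 -0.02 0 0 0; 1 0 0.027 -0.04 0 0 0; 1 0 0.027 -0.04 0 0 0",
)

```text
time: 11.0
tool_pos: [448.1, -154.0, 88.6]
tcp_rot: [-3.14, -0.0, 1.441]
contact_force: [2.5, -4.8, -5.3]
grip_width: 19.0
finger_force: 30.0
```

Call:
step_arm(
  series="1 0 0.014 -0.019 0 0 0; 1 0 0.014 -0.019 0 0 0; 1 0 0.014 -0.019 0 0 0",
)

```text
time: 11.3
tool_pos: [449.1, -154.1, 90.1]
tcp_rot: [-3.14, -0.0, 1.441]
contact_force: [2.4, -4.5, -7.2]
grip_width: 19.5
finger_force: 30.0
```

```bash
python3 - <<'E'
from h import *
ims=[]
for n in ('scene','side'):
    d,T=cap(n); r=models.pinpoint(d,'crank_grip'); t=models.pinpoint(d,'tube_mouth')
    print(n,[(np.round(x['position'],1),round(x['p'],2)) for x in r[:2]],[(np.round(x['position'],1),round(x['p'],2)) for x in t[:2]])
    u,v=(250,205) if n=='scene' else (325,265)
    ims.append(cv2.resize(d['frame'][v-65:v+65,u-65:u+65],(400,400),interpolation=cv2.INTER_CUBIC))
    p,c,uv=cloud(d)
    m=(p[:,1]<-165)&(p[:,1]>-200)&(p[:,0]>400)&(p[:,0]<520)&(c[:,0]>2*c[:,1].astype(int))&(c[:,0]>90)
    if m.any(): print('red tip',m.sum(),p[m].mean(0))
d,T=cap('wrist'); p,c,uv=cloud(d,T); save('w2.png',d['frame'])
m=(p[:,1]<-110)&(p[:,1]>-146)&(p[:,0]>420)&(p[:,0]<520)&(p[:,2]>60)
q=p[m]; print(len(q)); 
for y in range(-144,-108,4):
    k=m&(abs(p[:,1]-y)<1.5)
    if k.any(): j=p[k]; print(y,len(j),j.min(0).round(),j.max(0).round())
save('c2.png',np.hstack(ims))
E
```

```text
scene [(array([213.1, 184. ]), 0.76), (array([420.3, 175.1]), 0.25)] [(array([289.7, 170.6]), 0.85)]
side [(array([308.4, 286.8]), 0.49)] [(array([235.8, 275.8]), 0.86)]
red tip 24 [ 448.84482214 -167.53520875  116.45165926]
50958
-144 680 [ 435. -145.   89.] [ 467. -143.  168.]
-140 743 [ 424. -141.   95.] [ 520. -139.  198.]
-136 8882 [ 440. -137.  105.] [ 520. -135.  199.]
-132 8631 [ 420. -133.  106.] [ 520. -131.  200.]
-128 8506 [ 420. -129.  107.] [ 520. -127.  201.]
-124 5065 [ 420. -125.  107.] [ 494. -123.  199.]
-120 2233 [ 420. -121.  107.] [ 480. -119.  180.]
-116 3159 [ 420. -117.  105.] [ 464. -115.  180.]
-112 355 [ 445. -113.   82.] [ 506. -111.  117.]
```

View pics/c2.png

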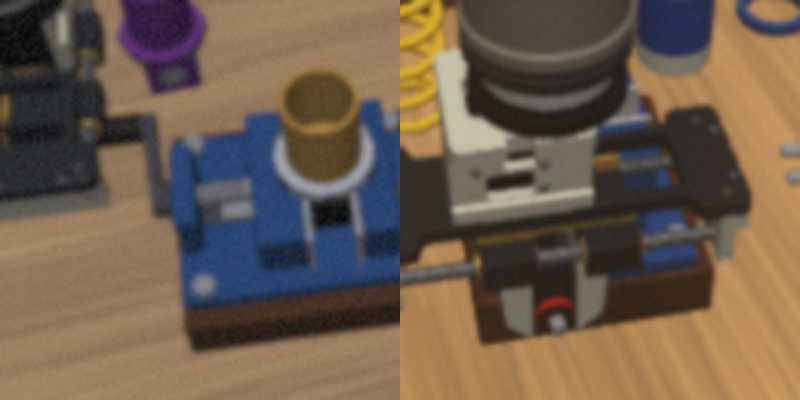

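View pics/w2.png

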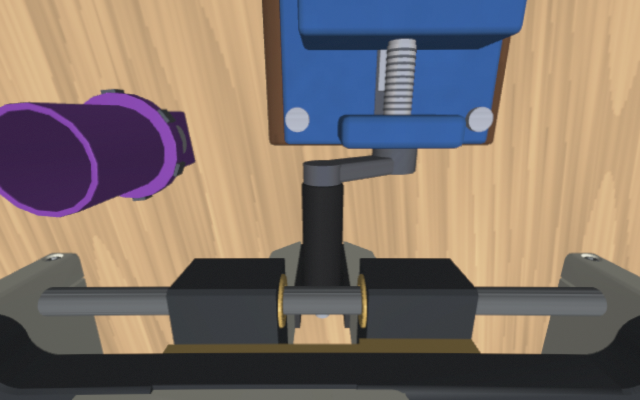

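```bash
cat > hf.py <<'E'
from h import *
from scipy.optimize import least_squares
d,T=cap('wrist'); p,c,uv=cloud(d,T)
m=(uv[:,0]>285)&(uv[:,0]<355)&(uv[:,1]>186)&(uv[:,1]<235)&(p[:,2]>80)&(p[:,2]<150)&(c.max(1)<70)
q=p[m]; y0=np.median(q[:,1])
def fit(s):
    x=q[:,0]-s[0]-s[1]*(q[:,1]-y0); return np.hypot(x,q[:,2]-s[2])-10
s=least_squares(fit,[np.median(q[:,0]),.13,np.percentile(q[:,2],95)-10],loss='soft_l1',f_scale=1.)
print(len(q),'y0',y0,s.x,np.abs(s.fun).mean()); u=s.x[0]*.9916-y0*.1294
print('u',u,'z',s.x[2],'theta from z',2*np.pi-np.arccos((s.x[2]-79)/48),'atan2',2*np.pi+np.arctan2(u-503.3,s.x[2]-79),'tcp',T[:3,3].round(1))
E
python3 hf.py
```

```text
1897 y0 -118.21776992451375 [4.54126750e+02 1.31205836e-01 1.05592320e+02] 0.3973348213995386
u 465.6094642876754 z 105.59232020704046 theta from z 5.299558301678093 atan2 5.326825870199138 tcp [ 449.1 -154.1   90.1]
```

Call:
step_arm(
  series="1 0 0.015 -0.018 0 0 0; 1 0 0.03 -0.036 0 0 0; 1 0 0.03 -0.036 0 0 0; 1 0 0.03 -0.036 0 0 0",
)

```text
time: 12.1
tool_pos: [451.2, -154.4, 92.8]
tcp_rot: [-3.139, -0.0, 1.441]
contact_force: [1.5, -5.1, -7.2]
grip_width: 19.2
finger_force: 30.0
```

```bash
python3 hf.py
```

```text
1897 y0 -118.43205686567123 [4.56224182e+02 1.31639220e-01 1.08319337e+02] 0.3960538408264728
u 467.71700745023094 z 108.31933681437147 theta from z 5.3694842029868735 atan2 5.40157615664334 tcp [ 451.2 -154.4   92.8]
```

Call:
step_arm(
  series="1 0 0.016 -0.017 0 0 0; 1 0 0.032 -0.034 0 0 0; 1 0 0.032 -0.034 0 0 0; 1 0 0.032 -0.034 0 0 0",
)

```text
time: 12.55
tool_pos: [453.4, -154.7, 95.3]
tcp_rot: [-3.138, -0.0, 1.441]
contact_force: [1.2, -4.4, -8.4]
grip_width: 19.1
finger_force: 30.0
```

```bash
python3 hf.py
```

```text
1892 y0 -118.73999575245742 [4.58404048e+02 1.30871348e-01 1.10825695e+02] 0.3981896804192939
u 469.9184092209318 z 110.82569483037175 theta from z 5.437255209053271 atan2 5.473930901968327 tcp [ 453.4 -154.7   95.3]
```

Call:
step_arm(
  series="1 0 0.017 -0.016 0 0 0; 1 0 0.034 -0.032 0 0 0; 1 0 0.034 -0.032 0 0 0; 1 0 0.034 -0.032 0 0 0",
)

```text
time: 13.0
tool_pos: [455.8, -154.9, 97.6]
tcp_rot: [-3.137, -0.001, 1.441]
contact_force: [0.1, -5.6, -9.7]
grip_width: 19.1
finger_force: 30.0
```

```bash
python3 hf.py; python3 - <<'E'
from h import *
from scipy.optimize import least_squares
for n in ('scene','side'):
    d,T=cap(n); p,c,uv=cloud(d)
    m=(np.hypot(p[:,0]-513,p[:,1]+2)<40)&(p[:,2]>120)&(p[:,2]<168)&(c[:,0].astype(int)>c[:,2].astype(int)+40)
    q=p[m]; cc=cam(d)[2]
    e=cc[:2]-[513.5,-2]; e/=np.linalg.norm(e); q=q[(q[:,:2]-[513.5,-2])@e>3]
    if len(q)<20: continue
    for lo,hi in ((120,168),(122,145),(145,168)):
        k=q[(q[:,2]>lo)&(q[:,2]<hi)]
        if len(k)<20: continue
        s=least_squares(lambda v:np.hypot(k[:,0]-v[0],k[:,1]-v[1])-24,[513,-2],loss='soft_l1'); print('tube',n,lo,len(k),s.x,np.abs(s.fun).mean())
    u,v=(250,205) if n=='scene' else (325,245)
    if n=='scene': save('c3.png',cv2.resize(d['frame'][150:250,220:345],(750,600),interpolation=cv2.INTER_CUBIC))
E
```

```text
1907 y0 -118.97906930357763 [4.60724966e+02 1.30575876e-01 1.13130847e+02] 0.3909940335144982
u 472.2507676624182 z 113.13084679683023 theta from z 5.503392601074914 atan2 5.545030435154894 tcp [ 455.8 -154.9   97.6]
tube scene 120 263 [5.12189002e+02 3.57509937e-01] 0.4809037339063492
tube scene 122 113 [5.12237272e+02 2.70230066e-01] 0.5206730442995893
tube scene 145 150 [5.12151990e+02 4.19289809e-01] 0.45168613311134503
```

View pics/c3.png

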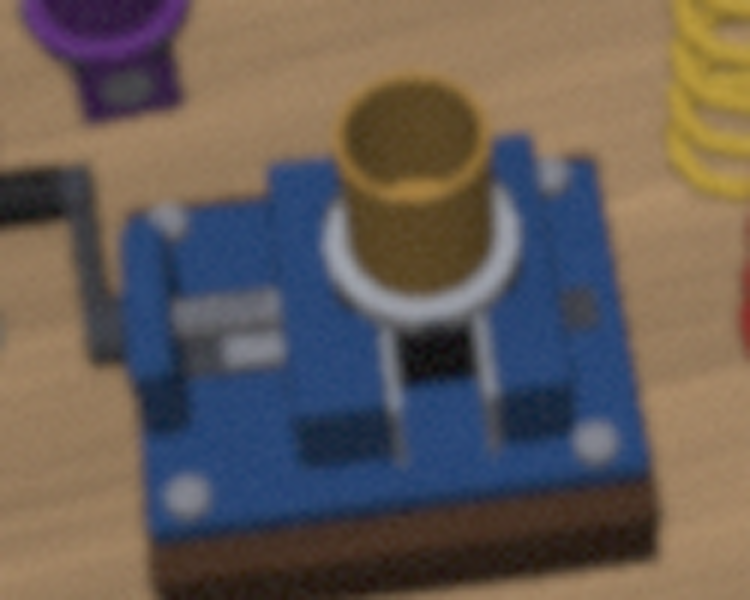

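Call:
step_arm(
  series="1 0 0.018 -0.015 0 0 0; 1 0 0.036 -0.029 0 0 0; 1 0 0.055 -0.043 0 0 0; 1 0 0.055 -0.043 0 0 0; 1 0 0.055 -0.043 0 0 0",
)

```text
time: 13.65
tool_pos: [459.5, -155.4, 100.7]
tcp_rot: [-3.135, -0.001, 1.441]
contact_force: [-0.8, -6.6, -10.2]
grip_width: 19.1
finger_force: 30.0
```

```bash
python3 hf.py
```

```text
1896 y0 -119.45294343124867 [4.64429696e+02 1.34453132e-01 1.16164424e+02] 0.390613734989267
u 475.9856974800321 z 116.1644243353803 theta from z 5.5979321243354 atan2 5.649380585993889 tcp [ 459.5 -155.4  100.7]
```

```bash
python3 - <<'E'
from h import *
for n in ('scene','wrist'):
    d,T=cap(n); p,c,uv=cloud(d,T)
    u=p[:,0]*.9916-p[:,1]*.1294; w=p[:,0]*.1294+p[:,1]*.9916; 
    m=(u>450)&(u<530)&(w>-75)&(w<-45)&(p[:,2]>50)&(p[:,2]<140)
    print(n,m.sum())
    for lo in range(-75,-45,3):
        k=m&(w>=lo)&(w<lo+3)&(c.max(1)<115)
        if k.sum()>3: print(lo,k.sum(),np.c_[u[k],p[k][:,2]].min(0).round(),np.c_[u[k],p[k][:,2]].max(0).round(), np.round(np.polyfit(u[k],p[k][:,2],1),2))
    if n=='scene':
        k=m&(w<-52)&(c.max(1)<115); i=np.nonzero(k)[0][::max(1,k.sum()//30)]
        print(np.c_[u[i],w[i],p[i,2],c[i]].round().astype(int))
    o=readout.get_obs()
print(o['tau'].round(1),o['moment'])
E
```

```text
scene 139
-75 4 [484. 115.] [486. 122.] [  -2.52 1341.56]
-72 4 [486. 118.] [486. 125.] [ 0.09 75.47]
-69 6 [484. 117.] [488. 125.] [-5.0000e-02  1.4654e+02]
-66 17 [471. 115.] [487. 129.] [ -0.43 329.29]
-63 14 [473. 115.] [487. 128.] [ -0.63 427.4 ]
-60 15 [473. 118.] [486. 129.] [ -0.54 387.17]
-57 15 [471. 117.] [487. 129.] [ -0.39 310.36]
-54 17 [471. 114.] [487. 130.] [ -0.6  410.75]
-51 16 [473. 116.] [487. 129.] [ -0.64 434.26]
-48 24 [472.  84.] [515. 128.] [ -1.16 681.71]
[[471 -56 126 113  95  74]
 [471 -66 126  78  66  52]
 [473 -61 128  81  69  55]
 [473 -58 126  75  64  51]
 [475 -54 128  69  61  50]
 [476 -63 128  53  48  42]
 [475 -60 127  47  44  39]
 [475 -56 126  44  41  36]
 [478 -65 129  35  32  34]
 [477 -62 127  42  40  41]
 [479 -58 128  39  38  38]
 [480 -54 129  40  39  40]
 [479 -65 127  38  41  42]
 [479 -62 126  39  40  40]
 [481 -58 127  41  38  42]
 [480 -54 125  45  42  44]
 [483 -65 129  34  32  29]
 [481 -62 125  43  44  42]
 [482 -58 126  42  43  44]
 [482 -54 126  37  40  37]
 [484 -64 127  37  37  39]
 [483 -60 125  36  36  38]
 [484 -56 125  37  
[... 532 characters left out ...]
17  82  69  53]
 [486 -74 115  77  64  52]]
wrist 2689
-75 239 [467. 118.] [486. 127.] [-5.0000e-02  1.4766e+02]
-72 226 [467. 119.] [485. 127.] [-5.0000e-02  1.4748e+02]
-69 245 [467. 117.] [486. 128.] [-5.0000e-02  1.4865e+02]
-66 246 [467. 117.] [486. 127.] [-8.0000e-02  1.6138e+02]
-63 259 [467. 118.] [486. 128.] [-4.0000e-02  1.4488e+02]
-60 258 [467. 117.] [486. 127.] [-6.0000e-02  1.5124e+02]
-57 255 [467. 118.] [486. 127.] [-5.0000e-02  1.4617e+02]
-54 268 [467. 117.] [486. 128.] [-5.0000e-02  1.5042e+02]
-51 264 [467. 117.] [486. 128.] [-6.0000e-02  1.5244e+02]
-48 371 [467.  84.] [515. 127.] [ -0.94 571.83]
[  2.8 -46.8 -21.1   1.4   0.6  -0. ] [-0.99774955  0.23137413 -0.10215773]
```

Call:
step_arm(
  series="1 0 0.022 -0.013 0 0 0; 1 0 0.043 -0.026 0 0 0; 1 0 0.065 -0.038 0 0 0; 1 0 0.087 -0.049 0 0 0; 1 0 0.087 -0.049 0 0 0; 1 0 0.087 -0.049 0 0 0",
)

```text
time: 14.4
tool_pos: [465.2, -156.1, 104.2]
tcp_rot: [-3.133, -0.001, 1.441]
contact_force: [-5.1, -5.7, -9.6]
grip_width: 19.1
finger_force: 30.0
```

```bash
python3 hf.py; python3 - <<'E'
from h import *
from scipy.optimize import least_squares
d,T=cap('scene'); p,c,uv=cloud(d)
m=(np.hypot(p[:,0]-513,p[:,1]+2)<40)&(p[:,2]>120)&(p[:,2]<168)&(c[:,0].astype(int)>c[:,2].astype(int)+40)
q=p[m]; cc=cam(d)[2]
e=cc[:2]-[513.5,-2]; e/=np.linalg.norm(e); k=q[(q[:,:2]-[513.5,-2])@e>3]
s=least_squares(lambda v:np.hypot(k[:,0]-v[0],k[:,1]-v[1])-24,[513,-2],loss='soft_l1'); print('tube',len(k),s.x)
E
```

```text
1905 y0 -120.11699655588404 [4.70126415e+02 1.36169187e-01 1.19830504e+02] 0.39142391648374353
u 481.72049240143514 z 119.83050358240958 theta from z 5.729581814205299 atan2 5.796987278827078 tcp [ 465.2 -156.1  104.2]
tube 260 [5.12284061e+02 4.88293870e-01]
```

Call:
step_arm(
  series="1 0.002 0.026 -0.011 0 0 0; 1 0.002 0.053 -0.021 0 0 0; 1 0.002 0.08 -0.03 0 0 0; 1 0.002 0.108 -0.038 0 0 0; 1 0.002 0.108 -0.038 0 0 0; 1 0.002 0.108 -0.038 0 0 0",
)

```text
time: 15.1
tool_pos: [472.9, -157.1, 107.3]
tcp_rot: [-3.131, -0.001, 1.441]
contact_force: [-8.3, -6.2, -7.3]
grip_width: 19.3
finger_force: 30.0
```

```bash
python3 hf.py; python3 - <<'E'
from h import *
o=readout.get_obs(); print(o['contact_force'],o['time'],o['tool_pos'])
E
```

```text
1905 y0 -121.23920563785134 [4.77641411e+02 1.31600577e-01 1.23171321e+02] 0.3910361391240598
u 489.31757623136974 z 123.17132132501914 theta from z 5.8810717027333546 atan2 5.976615189719716 tcp [ 472.9 -157.1  107.3]
[-8.11903251 -6.12822522 -6.9955785 ] 15.15 [ 472.8347507  -157.06287221  107.31410887]
```

```bash
python3 - <<'E'
from h import *
d,T=cap('scene'); save('s2.png',d['frame'])
a=cv2.imread('pics/scene1.png',0); b=cv2.imread('pics/s2.png',0)
def sh(nm,u,v,w,h):
    t=a[v:v+h,u:u+w]; t4=cv2.resize(t,None,fx=8,fy=8,interpolation=cv2.INTER_CUBIC)
    s=b[v-5:v+h+5,u-5:u+w+5]; s4=cv2.resize(s,None,fx=8,fy=8,interpolation=cv2.INTER_CUBIC)
    r=cv2.matchTemplate(s4,t4,cv2.TM_CCOEFF_NORMED); _,m,_,l=cv2.minMaxLoc(r); print(nm,(l[0]-40)/8,(l[1]-40)/8,round(m,3))
# crop3 scale 6, origin (220,150)
sh('tube',274,161,32,45); sh('base right bolts',308,175,20,55); sh('base front',246,222,80,26); sh('sliding jaw',264,175,20,50); sh('fixed jaw',302,170,14,50); sh('base left',243,185,10,40); sh('purple',224,124,28,44); sh('yellow',335,120,26,50); sh('collar front',274,190,32,18); sh('lug',284,203,18,14);sh('ctl spanner',300,288,20,40)
p,c,uv=cloud(d)
m=(np.hypot(p[:,0]-513,p[:,1]-0)<36)&(p[:,2]>165); print('rim z',np.percentile(p[m][:,2],[50,90,99]))
E
```

```text
tube 0.625 0.0 0.992
base right bolts 0.0 0.0 0.996
base front 0.25 0.0 0.982
sliding jaw 1.0 0.125 0.955
fixed jaw 0.375 0.0 0.989
base left 0.0 0.0 0.986
purple 0.0 0.0 0.995
yellow 0.0 0.0 0.996
collar front 0.625 0.0 0.984
lug 0.625 -0.25 0.938
ctl spanner 0.0 0.0 0.948
rim z [172.8454646  175.68665046 176.90697211]
```

```bash
python3 - <<'E'
import cv2,numpy as np
A=cv2.imread('pics/scene1.png');B=cv2.imread('pics/s2.png')
X=cv2.resize(np.hstack([A[165:235,230:330],B[165:235,230:330]]),(800,280),interpolation=cv2.INTER_CUBIC)
cv2.imwrite('pics/cmp.png',X)
for v in (185,195,205,212,218):
    print(v,'A',A[v,262:290].sum(1)//3,'\n   B',B[v,262:290].sum(1)//3)
E
```

```text
185 A [ 64  65  69  68  68  74  70  70  67  73  72  85 110 123 111  84  64  58
  57  61  62  62  62  63  62  65  60  62] 
   B [ 75  74  70  70  74  77  75  80  75  76  78  80  92 121 129 105  77  64
  63  63  67  62  64  65  65  65  69  66]
195 A [ 65  66  65  68  71  71  72  69  75  69  73  81 108 135 150 150 140 117
  92  70  63  63  60  61  60  61  64  63] 
   B [ 75  76  73  73  71  73  78  75  75  76  77  81  98 129 151 162 160 140
 114  92  74  67  63  67  61  64  68  64]
205 A [ 94  94  84  79  71  69  71  73  72  74  70  68  70  70  73  73  72  72
  84 107 119 114  90  71  60  64  61  47] 
   B [101 100 102 109 101  86  82  74  73  79  80  76  75  80  77  72  73  77
  74  75  84 101 114 100  71  69  64  58]
212 A [ 70  68  70  65  68  73  68  73  70  69  75  74  73  72  72  67  71  70
  75  93 112 115  95  62  34  20  16  24] 
   B [ 76  75  76  72  70  68  72  72  76  79  76  77  76  80  75  77  77  74
  77  74  74  89 108 116  93  53  27  23]
218 A [72 69 68 68 68 68 69 68 66 69 65 65 64 64 58 58 59 58 53 58 78 94 97 83
 74 73 73 72] 
   B [77 77 76 78 74 78 74 74 73 70 70 70 68 66 63 63 61 57 57 62 53 60 78 96
 99 89 80 74]
```

View pics/cmp.png

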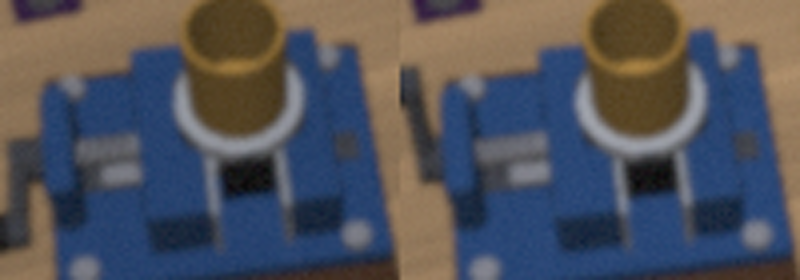

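```bash
python3 - <<'E'
from h import *
d,T=cap('scene')
f,Rc,c=cam(d)
def proj(P):
    q=Rc.T@(np.array(P)-c); s=q[:2]/q[2]; return s*(1+d['k1']*(s@s))*f+[d['cx'],d['cy']]
a=proj([530,-18,94]); print(f,a,proj([530+.131*4,-18+.991*4,94])-a)
a=cv2.imread('pics/scene1.png',0).astype(np.float32); b=cv2.cvtColor(d['frame'],cv2.COLOR_RGB2GRAY).astype(np.float32)
# subpixel shift of liner stripe per row
for v in range(203,222,2):
    x=np.arange(276,294,.05)
    ia=np.interp(x,np.arange(640),a[v]); ib=np.interp(x,np.arange(640),b[v])
    def cen(i):
        k=i>np.max(i)*.85; k&=abs(x-x[i.argmax()])<3; return (x[k]*i[k]).sum()/i[k].sum()
    print(v,round(cen(ib)-cen(ia),2),end='; ')
for w in ((284,203,18,14),):
    pass
E
```

```text
404.3639081885553 [283.23897987 204.773924  ] [ 2.05226493 -0.25912944]
203 0.13; 205 1.8; 207 1.78; 209 1.95; 211 2.0; 213 2.07; 215 2.2; 217 2.22; 219 2.32; 221 1.66;
```

Call:
step_arm(
  series="0.3 0 0 0 0 0 0; 0.3 0 0 0 0 0 0; 0.3 0 0 0 0 0 0; 0.3 0 0 0 0 0 0",
)

```text
time: 15.65
tool_pos: [474.5, -156.9, 108.5]
tcp_rot: [-3.135, -0.001, 1.441]
contact_force: [-5.3, -2.2, -0.8]
grip_width: 31.9
finger_force: 2.4
```

```bash
python3 hf.py; python3 - <<'E'
from h import *
o=readout.get_obs(); print(o['contact_force'],o['time'],o['tool_pos'],o['grip_width'])
E
```

```text
1872 y0 -121.10148105275957 [4.73129695e+02 1.29272933e-01 1.21354075e+02] 0.40286417222245274
u 484.8259374772578 z 121.35407513011563 theta from z 5.793278184361568 atan2 5.8718821063461775 tcp [ 474.5 -156.9  108.5]
[-5.8607384  -3.14049066  0.04275313] 15.7 [ 474.45859165 -156.90293029  108.4430768 ] 32.10283167657599
```

Call:
step_arm(
  series="-1 0 0 0 0 0 0; -1 0 0 0 0 0 0; -1 0 0 0 0 0 0; -1 0 0 0 0 0 0; -1 0 0 0 0 0 0; -1 0 0 0 0 0 0",
)

```text
time: 16.3
tool_pos: [477.9, -157.4, 109.5]
tcp_rot: [3.141, -0.0, 1.44]
contact_force: [-0.6, -0.0, -0.2]
grip_width: 75.5
finger_force: 0.1
```

```bash
python3 hf.py; python3 - <<'E'
from h import *
o=readout.get_obs(); print(o['contact_force'],o['time'],o['tool_pos'],o['grip_width'])
d,T=cap('scene'); p,c,uv=cloud(d)
u=p[:,0]*.9916-p[:,1]*.1294; w=p[:,0]*.1294+p[:,1]*.9916
m=(u>440)&(u<530)&(w>-90)&(w<-55)&(p[:,2]>50)&(p[:,2]<140)&(c.max(1)<75)
q=np.c_[u[m],p[m][:,2]]; print(len(q),q.min(0),q.max(0),np.median(q,0))
E
```

```text
130 y0 -128.31039829025764 [4.63745143e+02 4.24889321e-01 9.99836979e+01] 0.9084119705550046
u 476.4530493405437 z 99.98369787124841 theta from z 5.164827917724982 atan2 5.375812083315727 tcp [ 477.9 -157.4  109.5]
[ 0.21856815 -0.32333446  0.27331969] 16.35 [ 478.03167952 -157.50626895  109.55673364] 79.35590100090462
113 [440.2484248  104.23067944] [476.81181602 136.50256938] [470.52838976 114.44360717]
```

```bash
sed -e 's/>285/>200/;s/<355/<440/;s/p\[:,2\]>80/p[:,2]>70/' hf.py > hf2.py; sed -i 's/^q=p\[m\]; y0.*/m\&=(p[:,1]>-140)\&(p[:,1]<-112)\nq=p[m]; y0=np.median(q[:,1]); print(np.percentile(q,[2,50,98],0).round(1).tolist())/' hf2.py; python3 hf2.py
```

```text
[[444.2, -137.9, 106.9], [454.2, -124.6, 112.9], [462.2, -112.7, 115.0]]
1620 y0 -124.63837185404313 [4.52332780e+02 1.35591196e-01 1.04219880e+02] 0.3999730772143113
u 464.66138975041036 z 104.21988022365078 theta from z 5.265590795913101 atan2 5.290668262706086 tcp [ 478.1 -157.6  109.6]
```

```bash
python3 - <<'E'
from h import *
T=pose(); a=T[:3,3].copy(); a1=a+[0,0,80]; b=np.array([595,205,255.]);N=5
plan(T,[(a1,rp(1.44))]+[(a1+(b-a1)*k/N,rp(1.44+.75*k/N)) for k in range(1,N+1)])
E
```

```text
[ 0.  0. -1.] [ 0. -0.  0.] 
[ 0.94  0.17 -0.16] [ 0.     0.    -0.024] 
[ 0.9   0.31 -0.17] [ 0.     0.    -0.024] 
[ 0.84  0.45 -0.16] [ 0.     0.    -0.024] 
[ 0.77  0.56 -0.16] [ 0.     0.    -0.023] 
[ 0.67  0.67 -0.17] [ 0.     0.    -0.024]
```

Call:
step_arm(
  series="-1 0 0 -0.5 0 0 0; -1 0 0 -1 0 0 0; -1 0 0 -1 0 0 0; -1 0 0 -1 0 0 0",
)

```text
time: 16.85
tool_pos: [478.0, -157.7, 190.1]
tcp_rot: [3.139, 0.001, 1.441]
contact_force: [0.0, -0.2, -0.8]
grip_width: 91.8
finger_force: 0.0
```

Call:
step_arm(
  series="-1 0.94 0.17 -0.16 0 0 -0.024; -1 0.94 0.17 -0.16 0 0 -0.024; -1 0.94 0.17 -0.16 0 0 -0.024",
)

```text
time: 17.15
tool_pos: [500.9, -82.0, 201.2]
tcp_rot: [-3.141, -0.002, 1.594]
contact_force: [0.1, -0.3, -0.0]
grip_width: 91.8
finger_force: 0.0
```

Call:
step_arm(
  series="-1 0.9 0.31 -0.17 0 0 -0.024; -1 0.9 0.31 -0.17 0 0 -0.024; -1 0.9 0.31 -0.17 0 0 -0.024",
)

```text
time: 17.45
tool_pos: [524.3, -10.1, 214.9]
tcp_rot: [-3.141, -0.001, 1.745]
contact_force: [-0.5, -0.8, -0.1]
grip_width: 91.9
finger_force: 0.0
```

Call:
step_arm(
  series="-1 0.84 0.45 -0.16 0 0 -0.024; -1 0.84 0.45 -0.16 0 0 -0.024; -1 0.84 0.45 -0.16 0 0 -0.024",
)

```text
time: 17.75
tool_pos: [548.4, 61.6, 227.7]
tcp_rot: [-3.141, -0.001, 1.895]
contact_force: [-0.1, -0.8, 0.0]
grip_width: 91.6
finger_force: 0.0
```

Call:
step_arm(
  series="0 0.77 0.56 -0.16 0 0 -0.023; 0 0.77 0.56 -0.16 0 0 -0.023; 0 0.77 0.56 -0.16 0 0 -0.023",
)

```text
time: 18.05
tool_pos: [571.4, 133.7, 240.4]
tcp_rot: [-3.141, -0.001, 2.039]
contact_force: [0.5, -1.1, -0.4]
grip_width: 72.4
finger_force: 0.0
```

Call:
step_arm(
  series="0 0.67 0.67 -0.17 0 0 -0.024; 0 0.67 0.67 -0.17 0 0 -0.024; 0 0.67 0.67 -0.17 0 0 -0.024; 0 0.67 0.67 -0.17 0 0 -0.024; 0 0.67 0.67 -0.17 0 0 -0.024",
)

```text
time: 18.55
tool_pos: [594.5, 202.4, 254.1]
tcp_rot: [-3.14, -0.0, 2.186]
contact_force: [-0.3, -0.6, 0.5]
grip_width: 46.2
finger_force: 0.0
```

```bash
python3 - <<'E'
from h import *
d,T=cap('wrist'); save('w3.png',d['frame']); np.savez('w3.npz',T=T,**{k:np.array(v) for k,v in d.items()})
for t,z in (('red_eye',128),('shaft_red',20),('shaft_blue',20),('shaft_black',20),('rack',0)):
    for r in models.pinpoint(d,t)[:2]: print(t,np.round(r['position']),round(r['p'],2),np.round(atz(d,[r['position']],z,T)[0]))
print(T[:3,3])
p,c,uv=cloud(d,T)
m=(np.hypot(p[:,0]-567,p[:,1]-303)<35)&(p[:,2]>118)&(p[:,2]<150)
q=p[m]; print(len(q),q.min(0),q.max(0),q.mean(0)); print(cv2.minAreaRect(q[:,:2].astype(np.float32)))
E
```

```text
red_eye [366.  89.] 0.87 [569. 304. 128.]
shaft_red [354.  94.] 0.69 [568. 305.  20.]
shaft_blue [121. 335.] 0.72 [ 488. -173.   20.]
shaft_blue [297.  56.] 0.6 [490. 300.  20.]
shaft_black [236.  18.] 0.73 [414. 292.  20.]
rack [298.  61.] 0.56 [490. 297.   0.]
[594.4758325  202.43704838 254.12207636]
1193 [552.16232159 290.95000049 118.06817858] [586.01723861 317.08792931 144.07453014] [568.06430222 303.2551563  138.67743247]
((568.95068359375, 303.8229064941406), (23.68168067932129, 32.921234130859375), 81.63037109375)
```

View pics/w3.png

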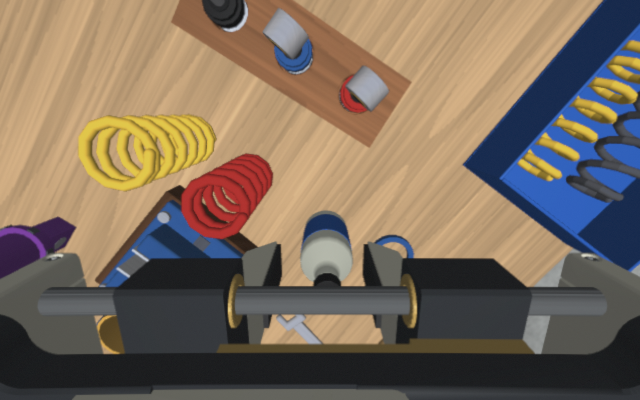

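The red-head shaft is at (366,88) in the wrist view, blue at (295,40) and black at (225,8). Only the first has a red seal head, so that's the one. I'll move above it and check in an enlarged crop.

```bash
python3 - <<'E'
from h import *
T=pose(); a=T[:3,3].copy(); b=np.array([568.7,303.8,235]);N=2
plan(T,[(a+(b-a)*k/N,rp(2.186+.809*k/N)) for k in range(1,N+1)])
E
```

```text
[0.6  0.23 0.13] [ 0.     0.    -0.064] 
[0.47 0.44 0.12] [ 0.     0.    -0.065]
```

Call:
step_arm(
  series="0 0.6 0.23 0.13 0 0 -0.03; 0 0.6 0.23 0.13 0 0 -0.064; 0 0.6 0.23 0.13 0 0 -0.064",
)

```text
time: 19.15
tool_pos: [581.3, 255.7, 244.2]
tcp_rot: [-3.141, -0.001, 2.598]
contact_force: [0.4, -0.2, 0.5]
grip_width: 45.9
finger_force: 0.0
```

Call:
step_arm(
  series="0 0.47 0.44 0.12 0 0 -0.03; 0 0.47 0.44 0.12 0 0 -0.065; 0 0.47 0.44 0.12 0 0 -0.065; 0 0.47 0.44 0.12 0 0 -0.065; 0 0.47 0.44 0.12 0 0 -0.065",
)

```text
time: 19.65
tool_pos: [568.5, 303.9, 235.0]
tcp_rot: [3.141, 0.0, 2.995]
contact_force: [-0.6, 0.5, -0.3]
grip_width: 45.8
finger_force: 0.0
```

```bash
cat > eye.py <<'E'
from h import *
d,T=cap('wrist'); save('w4.png',cv2.resize(d['frame'][60:320,160:480],(640,520)))
for r in models.pinpoint(d,'red_eye')[:2]: print(np.round(r['position']),round(r['p'],2),np.round(atz(d,[r['position']],128,T)[0],1))
print(T[:3,3],readout.get_obs()['tcp_rot'])
p,c,uv=cloud(d,T)
for lo in (118,128,134):
    m=(np.hypot(p[:,0]-568,p[:,1]-303)<30)&(p[:,2]>lo)&(p[:,2]<150)
    q=p[m]; print(lo,len(q),q.max(0).round(1),cv2.minAreaRect(q[:,:2].astype(np.float32)))
E
python3 eye.py
```

```text
[322. 205.] 0.94 [568.7 303.1 128. ]
[305. 111.] 0.19 [487.7 300.9 128. ]
[568.47745741 303.89921706 235.04524188] [3.14141845e+00 2.60492536e-04 2.99602327e+00]
118 893 [584.4 316.4 144.3] ((568.1423950195312, 303.68084716796875), (22.00373649597168, 30.252822875976562), 82.07520294189453)
128 877 [584.4 316.4 144.3] ((568.1423950195312, 303.68084716796875), (22.00373649597168, 30.252822875976562), 82.07520294189453)
134 791 [583.9 316.3 144.3] ((568.5557861328125, 303.6025695800781), (21.98844337463379, 28.61875343322754), 82.20245361328125)
```

View pics/w4.png

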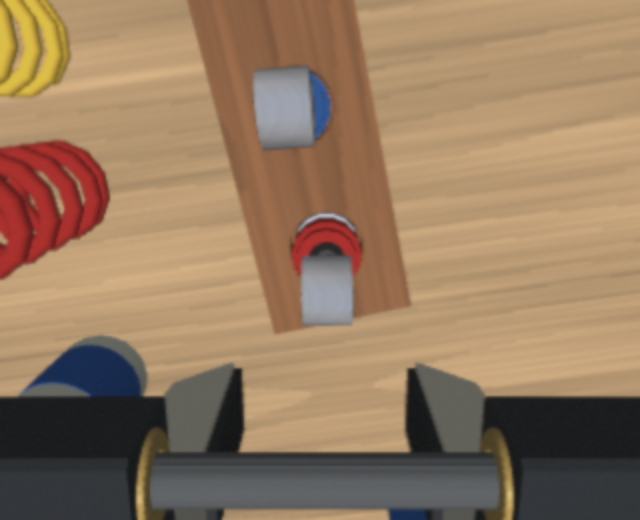

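The crop confirms it: the red seal head (325,245) is under the eye at (327,290) and centred between the fingers. I'll descend and grip.

Call:
step_arm(
  series="0 0 0 0.4 0 0 -0.001; 0 0 0 0.79 0 0 -0.001; 0 0 0 0.79 0 0 -0.001",
)

```text
time: 20.05
tool_pos: [566.2, 302.8, 167.4]
tcp_rot: [-3.137, -0.008, 3.003]
contact_force: [-0.3, -0.1, -0.9]
grip_width: 45.4
finger_force: 0.0
```

Call:
step_arm(
  series="0 0 0 0.3 0 0 0; 0 0 0 0.6 0 0 0; 0 0 0 0.79 0 0 0; 0 0 0 0.79 0 0 0; 0 0 0 0.79 0 0 0; 0.3 0 0 0.79 0 0 0; 1 0 0 0.79 0 0 0; 1 0 0 0.79 0 0 0; 1 0 0 0.79 0 0 0; 1 0 0 0.79 0 0 0; 1 0 0 0.79 0 0 0; 1 0 0 0.79 0 0 0",
)

```text
time: 21.25
tool_pos: [568.7, 304.2, 109.2]
tcp_rot: [3.141, 0.001, 3.005]
contact_force: [-0.7, 0.0, 4.9]
grip_width: 21.5
finger_force: 30.0
```

Call:
step_arm(
  series="1 0 0 -0.1 0 0 0; 1 0 0 -0.25 0 0 0; 1 0 0 -0.4 0 0 0; 1 0 0 -0.6 0 0 0; 1 0 0 -0.75 0 0 0; 1 0 0 -0.75 0 0 0",
)

```text
time: 21.85
tool_pos: [569.5, 304.5, 171.2]
tcp_rot: [3.139, 0.004, 3.005]
contact_force: [-0.3, 0.5, -2.5]
grip_width: 21.7
finger_force: 30.0
```

Call:
step_arm(
  series="1 0 0 -0.25 0 0 0; 1 0 0 -0.5 0 0 0; 1 0 0 -0.75 0 0 0; 1 0 0 -0.75 0 0 0",
)

```text
time: 22.25
tool_pos: [569.5, 304.6, 231.2]
tcp_rot: [3.139, 0.005, 3.005]
contact_force: [0.4, -0.3, -2.8]
grip_width: 21.8
finger_force: 30.0
```

Call:
step_arm(
  series="1 0 0 -0.25 0 0 0; 1 0 0 -0.5 0 0 0; 1 0 0 -0.7 0 0 0; 1 0 0 -0.7 0 0 0; 1 0 0 -0.7 0 0 0",
)

```text
time: 22.75
tool_pos: [568.1, 303.9, 282.9]
tcp_rot: [-3.141, -0.002, 3.005]
contact_force: [-0.2, 0.1, -2.7]
grip_width: 21.8
finger_force: 30.0
```

```bash
python3 - <<'E'
from h import *
o=readout.get_obs(); print(o['contact_force'],o['moment'],o['tool_pos'],o['grip_width'],o['finger_force'],o['joint_positions'].round(2) if hasattr(o['joint_positions'],'round') else o['joint_positions'])
d,T=cap('scene'); p,c,uv=cloud(d)
from scipy.optimize import least_squares
x0,y0=o['tool_pos'][:2]; c=c.astype(int)
m=(np.hypot(p[:,0]-x0,p[:,1]-y0)<45)&(p[:,2]>170)&(p[:,2]<275)&(c[:,0]>1.8*c[:,1])
q=p[m]; print(len(q),q.min(0),q.max(0))
s=least_squares(lambda v:np.hypot(q[:,0]-v[0],q[:,1]-v[1])-19.5,[x0,y0],loss='soft_l1'); print('seal',s.x,np.abs(s.fun).mean())
m=(np.hypot(p[:,0]-x0,p[:,1]-y0)<30)&(p[:,2]>180)&(p[:,2]<215); q=p[m]
s=least_squares(lambda v:np.hypot(q[:,0]-v[0],q[:,1]-v[1])-19,[x0,y0],loss='soft_l1'); print('piston',len(q),s.x,np.abs(s.fun).mean(),np.percentile(q[:,2],[1,99]))
E
```

```text
[-0.21984335  0.1336041  -2.71569126] [0.01127982 0.00367301 0.04526489] [568.06360379 303.93942077 282.91690919] 21.825275779358936 29.97160255908966 [ 0.37  0.54  1.05  0.    1.55 -1.06]
313 [554.3082704  283.50010714 225.33064723] [589.35435458 318.60580498 249.27972836]
seal [567.07363282 306.25969085] 3.3326154008186393
piston 217 [568.28495246 304.84764548] 2.2999942579781076 [195.20101705 212.17350967]
```

```bash
python3 - <<'E'
from h import *
T=pose(); a=T[:3,3].copy(); b=np.array([513,0,283.]);N=4
plan(T,[(a+(b-a)*k/N,rp(3.005)) for k in range(1,N+1)])
E
```

```text
[ 0.04 -0.96 -0.  ] [-0. -0.  0.] 
[ 0.04 -0.97 -0.  ] [-0. -0.  0.] 
[ 0.04 -0.96 -0.  ] [-0. -0.  0.] 
[ 0.04 -0.97 -0.  ] [-0. -0.  0.]
```

Call:
step_arm(
  series="1 0 -0.06 0 0 0 0; 1 0.01 -0.18 0 0 0 0; 1 0.02 -0.36 0 0 0 0; 1 0.02 -0.56 0 0 0 0; 1 0.03 -0.76 0 0 0 0; 1 0.04 -0.96 0 0 0 0",
)

```text
time: 23.4
tool_pos: [554.4, 226.8, 284.4]
tcp_rot: [-3.141, -0.0, 3.005]
contact_force: [0.5, 0.2, -2.3]
grip_width: 21.7
finger_force: 30.0
```

Call:
step_arm(
  series="1 0.01 -0.2 0 0 0 0; 1 0.02 -0.4 0 0 0 0; 1 0.03 -0.6 0 0 0 0; 1 0.03 -0.8 0 0 0 0; 1 0.04 -0.97 0 0 0 0",
)

```text
time: 23.9
tool_pos: [540.9, 150.6, 284.6]
tcp_rot: [-3.142, 0.0, 3.005]
contact_force: [0.4, 0.0, -2.3]
grip_width: 21.8
finger_force: 30.0
```

Call:
step_arm(
  series="1 0.01 -0.2 0 0 0 0; 1 0.02 -0.4 0 0 0 0; 1 0.03 -0.6 0 0 0 0; 1 0.03 -0.76 0 0 0 0; 1 0.04 -0.88 0 0 0 0; 1 0.04 -0.94 0 0 0 0; 1 0.04 -0.96 0 0 0 0; 1 0.04 -0.96 0 0 0 0; 1 0.04 -0.96 0 0 0 0",
)

```text
time: 24.8
tool_pos: [527.5, 76.8, 284.5]
tcp_rot: [3.141, 0.0, 3.006]
contact_force: [0.8, 0.3, -3.5]
grip_width: 22.1
finger_force: 30.0
```

```bash
cat > rel.py <<'E'
from h import *
from scipy.optimize import least_squares
o=readout.get_obs(); x0,y0=o['tool_pos'][:2]; print(o['time'],o['tool_pos'].round(1) if hasattr(o['tool_pos'],'round') else o['tool_pos'],o['tcp_rot'])
def cyl(p,cc,g,r,z0,z1,mask=True):
    e=cc[:2]-g; e/=np.linalg.norm(e)
    q=p[(np.hypot(*(p[:,:2]-g).T)<r+8)&(p[:,2]>z0)&(p[:,2]<z1)&((p[:,:2]-g)@e>3)&mask]
    if len(q)<20: return len(q)
    s=least_squares(lambda v:np.hypot(q[:,0]-v[0],q[:,1]-v[1])-r,g,loss='soft_l1',f_scale=1.)
    return len(q),s.x.round(2),np.abs(s.fun).mean().round(2)
for n in ('scene','side','wrist'):
    d,T=cap(n); p,c,uv=cloud(d,T); cc=cam(d,T)[2]; g=np.array([x0,y0]); c=c.astype(int)
    print(n,'tube',cyl(p,cc,np.array([513.,0]),24,122,170,c[:,0]>c[:,2]+30),'piston',cyl(p,cc,g,19,o['tool_pos'][2]-87,o['tool_pos'][2]-77),'seal',cyl(p,cc,g,19.5,o['tool_pos'][2]-60,o['tool_pos'][2]-38,c[:,0]>1.6*c[:,1]),'rod',cyl(p,cc,g,6,o['tool_pos'][2]-34,o['tool_pos'][2]-6))
    k=(np.hypot(*(p[:,:2]-g).T)<21)&(p[:,2]>178)&(p[:,2]<225)
    if k.sum()>20: print('  low z',np.percentile(p[k][:,2],[0,1,5]).round(1))
    print('  mouth',[(np.round(atz(d,[r['position']],174,T)[0],1),round(r['p'],2)) for r in models.pinpoint(d,'tube_mouth')[:2]])
    save('e_%s.png'%n,d['frame'])
E
python3 rel.py
```

```text
24.8 [527.5  76.8 284.5] [3.14128964e+00 1.63848436e-05 3.00555732e+00]
scene tube (311, array([5.1229e+02, 3.8000e-01]), np.float64(0.5)) piston (72, array([528.12,  77.03]), np.float64(0.45)) seal (177, array([526.74,  77.32]), np.float64(1.33)) rod (74, array([528.1 ,  76.38]), np.float64(0.82))
  low z [193.9 196.9 198.3]
  mouth [(array([522.6,   1. , 174. ]), 0.93)]
side tube (469, array([513.82,  -0.6 ]), np.float64(0.65)) piston (88, array([529.12,  75.94]), np.float64(1.01)) seal (201, array([529.66,  77.25]), np.float64(1.51)) rod (61, array([529.77,  76.04]), np.float64(0.66))
  low z [194.9 195.4 196.9]
  mouth [(array([ 341.8, -136.8,  174. ]), 0.91), (array([512.7,  -6.7, 174. ]), 0.72)]
wrist tube (569, array([512.5 ,  -1.01]), np.float64(0.2)) piston (188, array([527.92,  75.76]), np.float64(0.49)) seal (998, array([531.05,  75.53]), np.float64(2.27)) rod (157, array([527.7 ,  75.78]), np.float64(0.19))
  low z [194.1 195.1 198.1]
  mouth [(array([510.9,   1. , 174. ]), 0.95), (array([361.4, -52.9, 174. ]), 0.91)]
```

Call:
step_arm(
  series="1 0.004 -0.06 0 0 0 0; 1 0.012 -0.2 0 0 0 0; 1 0.024 -0.38 0 0 0 0; 1 0.038 -0.58 0 0 0 0; 1 0.048 -0.75 0 0 0 0; 1 0.056 -0.87 0 0 0 0; 1 0.06 -0.94 0 0 0 0; 1 0.062 -0.97 0.01 0 0 0; 1 0.062 -0.976 0.03 0 0 0; 1 0.062 -0.976 0.05 0 0 0; 1 0.062 -0.976 0.07 0 0 0; 1 0.062 -0.976 0.078 0 0 0; 1 0.062 -0.976 0.078 0 0 0; 1 0.062 -0.976 0.078 0 0 0; 1 0.062 -0.976 0.078 0 0 0",
)

```text
time: 26.6
tool_pos: [511.9, -0.3, 278.4]
tcp_rot: [3.142, 0.0, 3.005]
contact_force: [0.8, -0.4, -2.3]
grip_width: 21.5
finger_force: 30.0
```

```bash
python3 rel.py; python3 - <<'E'
import cv2,numpy as np
a=cv2.imread('pics/e_scene.png');b=cv2.imread('pics/e_side.png')
cv2.imwrite('pics/end.png',cv2.resize(np.hstack([a[80:260,190:390],b[80:260+0,230:430]]),(800,360),interpolation=cv2.INTER_CUBIC))
E
```

```text
26.6 [ 5.119e+02 -3.000e-01  2.784e+02] [3.14151185e+00 1.62797057e-04 3.00511604e+00]
scene tube (305, array([5.1219e+02, 3.6000e-01]), np.float64(0.46)) piston (71, array([5.1267e+02, 1.0000e-01]), np.float64(0.49)) seal (176, array([5.1116e+02, 2.4000e-01]), np.float64(1.35)) rod (68, array([512.59,   0.  ]), np.float64(0.75))
  low z [188.6 190.7 192.9]
  mouth [(array([517.1,   0.9, 174. ]), 0.88), (array([393.5, -77.3, 174. ]), 0.63)]
side tube (470, array([ 5.1378e+02, -3.9000e-01]), np.float64(0.65)) piston (90, array([513.58,  -1.08]), np.float64(0.68)) seal (239, array([5.1398e+02, 2.0000e-01]), np.float64(1.67)) rod (76, array([513.84,  -1.26]), np.float64(0.89))
  low z [188.2 188.8 190.2]
  mouth [(array([ 341.3, -133.8,  174. ]), 0.8), (array([510.1,  -3.5, 174. ]), 0.71)]
wrist tube (367, array([512.54,  -0.83]), np.float64(0.17)) piston (175, array([512.42,  -1.17]), np.float64(0.47)) seal (978, array([515.49,  -1.47]), np.float64(2.21)) rod (163, array([512.19,  -1.19]), np.float64(0.28))
  low z [187.9 189.6 192.7]
  mouth [(array([5.105e+02, 3.000e-01, 1.740e+02]), 0.87), (array([357.7, -67.9, 174. ]), 0.82)]
```

View pics/end.png

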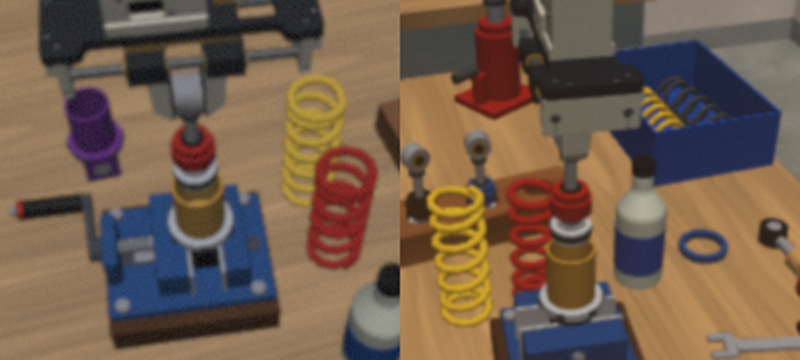

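The end crops show the piston centred just above the gold mouth, with the springs, bottle and collar where they were. I'll read the crank angle once more, now that the view of it is clear.

```bash
python3 - <<'E'
from h import *
from scipy.optimize import least_squares
d,T=cap('scene'); p,c,uv=cloud(d)
m=(p[:,1]<-120)&(p[:,1]>-172)&(p[:,0]>425)&(p[:,0]<485)&(p[:,2]>85)&(p[:,2]<130)&(c.max(1)<70); q=p[m]
s=least_squares(lambda v:np.hypot(q[:,0]-v[0]-.131*(q[:,1]+145),q[:,2]-v[1])-10,[450,105],loss='soft_l1',f_scale=1.)
u=s.x[0]*.9916+145*.1294; print(len(q),s.x,np.abs(s.fun).mean(),'c',1.2+2*np.pi-np.arccos((s.x[1]-79)/48),1.2+2*np.pi+np.arctan2(u-504,s.x[1]-79))
E
```

```text
174 [450.2964664 106.3959995] 0.9309359304021968 c 6.519807915676724 6.52812149430947
```

```bash
python3 -c "
from plant import order
print(order.close_job())"
```

```text
the job is handed in; nothing more can be done
None
```

The job is handed in at about 27 s: the vise is tight on the gold tube's lug (crank about 6.5), and the red shaft is held upright and still, its piston about 15 mm above the mouth and centred to within about 1 mm.

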